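# Open the aperture wheel on the optical bench

## Robot

A 6-joint arm with a two-finger parallel gripper is mounted at the origin on the work surface. World frame = base frame: x ahead of the robot, y to its left, z up, the work surface at z = 0. Lengths are in m, angles in rad, forces in N, time in s.
With the tool pointing down it reaches from about 0.35 to 0.775 m from the base axis. Payload 7.3 kg.
Tool frame: the origin (TCP) lies midway between the tips of the shut fingers; the grasp point (between the pads) lies 19 mm behind it (robot.tcp_to_grasp is the distance from the TCP to the grasp point, in m); z points along the fingers, y is the direction in which the jaws open and shut (so a half turn about z gives the same grasp; the last joint's range is limited). The gripper opens to 92 mm and grips with 3 to 60 N. Pads are 19 mm wide; open, the fingers measure 130 mm over their backs; the gripper's body (75 mm by 190 mm) begins 47 mm behind the grasp point.
Start: joints at [-0.146, 0.342, 1.524, -0, 1.275, -0.146], TCP at [0.525, 0, 0.227] pointing down, gripper open.
Joint ranges: [-2.53, 2.53], [-0.77, 2.02], [0.04, 2.7], [-1, 4.14], [0.28, 2.66], [-3.11, 3.11]. Speed limits (rad/s): [2.57, 2.57, 3.14, 3.14, 3.14, 3.14].

## Interface

Orientations are given as [roll, pitch, yaw] about the fixed x, y, z axes, in that order (R = Rz(yaw) Ry(pitch) Rx(roll)).
In Python, from cell import status, read_camera, camera_info, ticket, robot gives the robot as it stands.
- The arm moves only by the tool jog_arm, never from a script. Its argument "plan" is a list that holds one entry, the list of rows, each a list of 7 numbers: the shift along the tool's x, y, z each as a share of 0.05 m, from -1 to 1, then the turn, a rotation vector about the tool's x, y, z each as a share of 0.15 rad, from -1 to 1, then the opening, from 0 (shut) to 1 (fully open). In form: [[[x, y, z, wx, wy, wz, hand], ...]]. A call has 1 to 20 rows; each row shifts and turns the commanded pose from where the row before left it, along the tool's axes as they then stand; what a row does not reach is not made up. A row lasts 1/8 s, in which the tool goes at most 62.5 mm and 10.7 degrees, less where a joint would pass 70% of its speed; a pose out of reach is approached as far as the arm can. A call with a number of a shift or a turn outside -1 to 1 is refused whole. A call with a gripper value outside its range is refused whole. The fingers move at their own pace and stop on an object; "squeeze" is the grip in N (left out, the last holds). Time passes only in rows, so rows that do not move let the fingers close. It gives the time, the measured TCP pose, the force and the opening at its end, in the units of the state.
- status.observe(): the state, without advancing time (a new reading comes with each control period).
- read_camera(name): name is "scene" or "side" or "wrist"; returns (picture, depth): 480x640x3 uint8, red, green, blue; 480x640 float32, m along the optical axis (not along the pixel's ray), 0 where there is no reading.
- camera_info(name): a dict with "mtx" (3x3 intrinsics, pixels), "world_to_cam" (4x4, takes a point from world to camera coordinates). Camera axes: x right, y down, z forward; pixel columns grow to the right and rows downward; lengths in m; the calibration is good to about 2 mm. A picture is of the moment at which its call begins: read the wrist's pose just before it. camera_info takes no time and is no camera call; for the wrist camera it gives the pose at the moment of the call.
- ticket.hand_in(): hands the job in, once; it reports no verdict.
The state is a dict: "time": time; "qpos": joint angles; "qvel": joint speeds; "joint_efforts": joint torques, N m; "tool_pos": TCP position; "tool_rot": TCP orientation; "contact_force": force on the tool from outside, world axes, zero at the start; "torque": the same for the moment, N m; "opening": finger opening in m.
Only numpy, scipy, OpenCV 4.12 (cv2) and the standard library are available. Lean on these libraries where they do the work, as an engineer would, in place of code of your own. Each camera call takes 0.05 s, during which the arm holds its last target.

## Task

On the optical bench, step the aperture wheel round to its largest hole: push the protruding tabs gently with a fingertip until that hole has clicked home in the beam position, straight in front of the lamp. Only push: do not pinch, grip or force the wheel, and leave the lamp, the lens, the beaker and the grinder where they stand.

Things in the scene. Friction and masses are not known exactly. Their poses are not given: they have to be found in the camera images.
- unit: Aperture unit, fixed on the rail of the optical bench. Origin: on the rail's top face (35 mm over the table) under the wheel's mid-plane. x runs level along the rail and the beam, away from the lamp (the robot's +x turned by up to 0.3 rad), y level to the left, z up. A round black housing, radius 62 mm, stands behind the wheel (x -28 to -6 mm); a hub sticks 15 mm out of the wheel's front (+x).
- axle (a point): Centre of the aperture wheel, 160 mm over the table; the axle runs along the unit's x. The wheel is an upright aluminium disc, radius 70 mm, 4 mm thick, with eight white plastic finger tabs on its rim; tab tips pass at most 255 mm over the table.
- tab (a point): Middle of the protruding part of the largest hole's own tab, 82 mm from the axle; turns with the wheel. The eight equal tabs stick out radially, one outside each hole, every 45 degrees, from 70 to 94 mm from the axle, 12 mm wide along the rim, 8 mm thick along x.
- beam (a point): The beam position: 45 mm straight below the axle, 115 mm over the table, in line with the lamp. The hole that stands here is the one in use. There is a tunnel of 31 mm diameter through the housing behind it.
- wide_hole (a point): Centre of the largest hole, in the wheel's mid-plane; it turns with the wheel. The wheel has eight round holes of 28, 20, 16, 12, 9, 7, 5 and 3 mm diameter in order of size, 45 degrees apart, centres 45 mm from the axle.
- wheel (a joint): Wheel angle, rad, about the unit's +x: 0 (or any full turn) with the largest hole at the beam position. Growing values carry its top towards the unit's -y. Turns both ways without end. Click stops every 45 degrees hold it, each with one tab straight up and one straight down. 2 to 3 N at a tab overcomes a stop; once about 5 degrees past half-way the wheel runs on to the next stop by itself within 0.5 s.
- lamp: Bystander: grey lamp house 110 x 76 x 80 mm with a round front, standing loose on the rail behind the wheel (unit's -x), its top 155 mm over the table. Origin on the rail's top face under its middle.
- lens: Bystander: lens in a round black holder of 64 mm diameter, standing loose on the rail beyond the wheel (unit's +x), its top 147 mm over the table. Origin on the rail's top face under its middle.
- beaker: Bystander: glass beaker, 68 mm diameter, 90 mm tall, loose on the table left of the rail. Origin at the centre of its underside.
- grinder: Bystander: small electric grinder, 86 mm diameter, 146 mm tall, loose on the table right of the rail. Origin at the centre of its underside.

How it is judged:
At the end, for the whole second after the job is handed in: The centre of the largest hole is within 4 mm of the beam position and the wheel is at rest (under 0.1 rad/s); the lamp, lens, beaker and grinder are within 15 mm of where they stood (distance between wide_hole and beam below 0.004 m and velocity of joint wheel between -0.1 and 0.1 rad/s and distance of each of lamp, lens, beaker, grinder from where it was at the start of the episode below 0.015 m); the robot touches nothing.
It fails at once if the wheel or its unit is pinched or forced (more than 25 N from the fingers) (contact force between the fingers and unit above 25 N).
It fails at once if the lamp or the lens is lifted, carried or shoved by more than 20 mm, or tipped (distance of any of lamp, lens from where it was at the start of the episode above 0.02 m or angle between any of lamp, lens's own z axis and vertical above 0.25 rad).
It fails at once if the beaker or the grinder is lifted, carried or shoved by more than 20 mm, or tipped (distance of any of beaker, grinder from where it was at the start of the episode above 0.02 m or angle between any of beaker, grinder's own z axis and vertical above 0.25 rad).
It also fails if it takes over 51 s, if anything falls off the work surface, if the arm or the gripper's body presses on something with over 40 N, if the wrist force passes 120 N, or if a joint passes its speed limit or range.

## Working session

There is one attempt and no reset: what is moved stays moved. The work goes in short steps, Python scripts to look and compute and a tool call to move; the robot and the scene stay as the last step left them, time stands still between calls to the robot, and variables do not carry over. Pictures are saved under pics/ and viewed, and the job is handed in when it is done.

Besides the shell and the picture viewer there is one more tool, called after "Call:" as a command line: name --argument value ..., lists and objects as JSON in quotes. jog_arm: Moves the arm, as the interface text tells. Its arguments: {"type":"object","properties":{"plan":{"type":"array"},"squeeze":{"type":"number"}},"required":["plan"]}

```bash
mkdir -p pics; python3 - <<'E'
from cell import status, read_camera, camera_info
import cv2,numpy as np
s=status.observe();print(s)
for n in ["scene","side","wrist"]:
    i=camera_info(n);p,d=read_camera(n)
    cv2.imwrite(f"pics/{n}0.png",p[:,:,::-1]);np.savez(f"pics/{n}0.npz",p=p,d=d,K=i["mtx"],T=i["world_to_cam"])
    print(n,np.round(i["mtx"],1).tolist(),np.round(i["world_to_cam"],3).tolist())
E
```

```text
{'time': 0.0, 'qpos': array([-1.45998775e-01,  3.42738236e-01,  1.52501304e+00,  6.79671986e-06,
        1.27538801e+00, -1.46005244e-01]), 'qvel': array([-9.01017890e-05,  8.87519813e-05, -1.44626974e-04, -8.78350637e-04,
       -1.38015440e-03,  5.43694595e-04]), 'joint_efforts': array([ 7.61924657e-04, -4.31245601e+01, -2.44219762e+01,  7.17750052e-02,
        5.59406646e-02, -1.04314388e-04]), 'tool_pos': array([5.24597991e-01, 8.41058540e-05, 2.26038295e-01]), 'tool_rot': array([-3.14006342e+00, -2.31446082e-04,  1.57080063e+00]), 'contact_force': array([ 0.05638931, -1.13358303,  0.22730706]), 'torque': array([0.02140518, 0.02573106, 0.02516416]), 'opening': 0.09210332462831661}
scene [[587.4, 0.0, 321.2], [0.0, 587.4, 238.5], [0.0, 0.0, 1.0]] [[-0.652, 0.758, 0.012, 0.339], [0.419, 0.373, -0.828, -0.155], [-0.632, -0.535, -0.561, 1.363], [0.0, 0.0, 0.0, 1.0]]
side [[523.7, 0.0, 316.6], [0.0, 523.7, 232.8], [0.0, 0.0, 1.0]] [[-0.876, -0.482, 0.004, 0.51], [-0.242, 0.433, -0.868, 0.218], [0.416, -0.762, -0.496, 0.832], [0.0, 0.0, 0.0, 1.0]]
wrist [[334.2, 0.0, 319.8], [0.0, 334.2, 237.7], [0.0, 0.0, 1.0]] [[1.0, 0.0, -0.001, -0.525], [0.0, -0.956, 0.295, -0.036], [-0.001, -0.295, -0.956, 0.39], [0.0, 0.0, 0.0, 1.0]]
```

View pics/scene0.png

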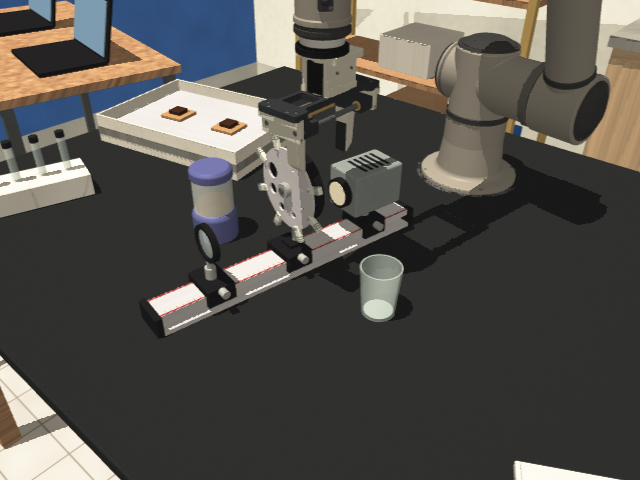

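View pics/side0.png

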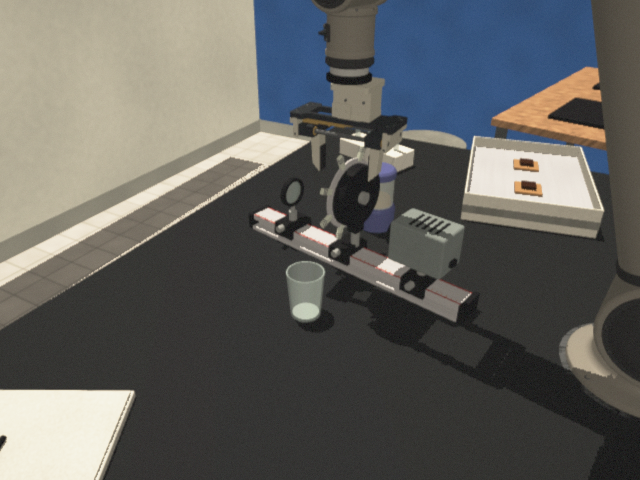

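View pics/wrist0.png

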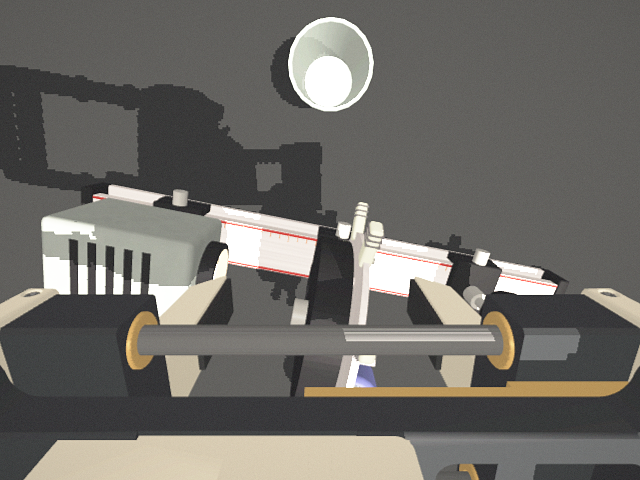

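```bash
python3 - <<'E'
import cv2,numpy as np
p=cv2.imread("pics/scene0.png")[125:255,225:355];cv2.imwrite("pics/z0.png",cv2.resize(p,(780,600),interpolation=cv2.INTER_CUBIC) if 0 else cv2.resize(p,(600,600),interpolation=cv2.INTER_CUBIC))
z=np.load("pics/scene0.npz");d=z["d"];K=z["K"];T=z["T"]
def P(u,v):
    c=np.linalg.inv(K)@[u,v,1]*d[v,u];return np.round(np.linalg.inv(T)@np.r_[c,1],3)[:3]
for uv in [(284,188),(278,200),(295,215),(295,170),(160,308),(365,175),(345,195),(380,262),(212,165),(207,243)]: print(uv,P(*uv))
E
```

```text
(284, 188) [ 0.554 -0.052  0.168]
(278, 200) [ 0.537 -0.084  0.125]
(295, 215) [ 0.523 -0.057  0.1  ]
(295, 170) [ 0.547 -0.033  0.204]
(160, 308) [ 0.784 -0.099  0.036]
(365, 175) [0.413 0.005 0.156]
(345, 195) [ 0.441 -0.015  0.121]
(380, 262) [0.509 0.114 0.076]
(212, 165) [ 0.551 -0.235  0.145]
(207, 243) [ 0.695 -0.082  0.119]
```

View pics/z0.png

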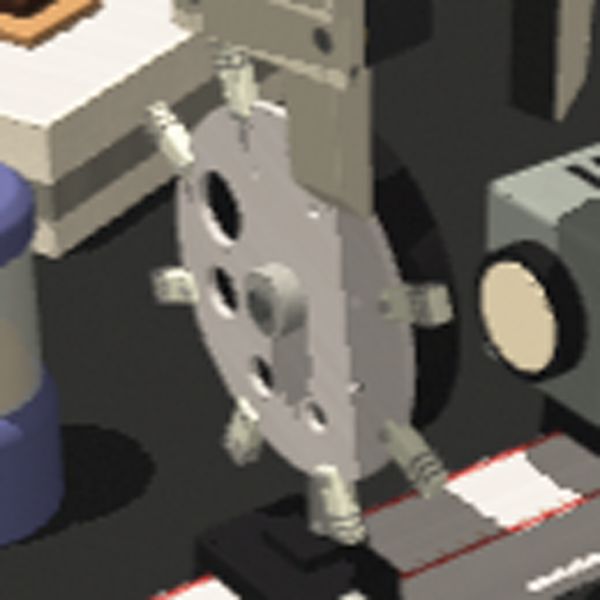

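Call:
jog_arm --plan '[[[0, 0, -0.5, 0, 0, 0, 1], [0, 0, -0.8, 0, 0, 0, 1], [0, 0, -0.7, 0, 0, 0, 1], [0, 0, -0.5, 0, 0, 0, 0], [0, 0, 0, 0, 0, 0, 0], [0, 0, 0, 0, 0, 0, 0], [0, 0, 0, 0, 0, 0, 0], [0, 0, 0, 0, 0, 0, 0]]]' --squeeze 5

```text
time: 1.15
tool_pos: [0.5248, 0.0001, 0.3509]
tool_rot: [-3.14, -0.0, 1.571]
contact_force: [0.0, 0.4, -0.8]
opening: 0.0463
```

```bash
python3 - <<'E'
from cell import status, read_camera, camera_info
import cv2,numpy as np
for n in ["scene","wrist"]:
    i=camera_info(n);p,d=read_camera(n)
    cv2.imwrite(f"pics/{n}1.png",p[:,:,::-1]);np.savez(f"pics/{n}1.npz",p=p,d=d,K=i["mtx"],T=i["world_to_cam"])
z=np.load("pics/scene1.npz");d=z["d"];K=z["K"];T=z["T"];p=z["p"]
v,u=np.mgrid[:480,:640]
X=np.linalg.inv(K)@np.c_[u.ravel(),v.ravel(),np.ones(u.size)].T*d.ravel()
X=(np.linalg.inv(T)@np.r_[X,np.ones((1,X.shape[1]))])[:3].T
hsv=cv2.cvtColor(p,cv2.COLOR_RGB2HSV).reshape(-1,3)
ok=(np.linalg.norm(X-[.535,-.045,.16],axis=1)<.12)&(X[:,2]>.06)&(hsv[:,1]<70)&(hsv[:,2]>90)
Q=X[ok];print(len(Q))
# ransac vertical plane
rng=np.random.default_rng(0);best=0
for _ in range(500):
    a=Q[rng.choice(len(Q),2,False)];e=a[1]-a[0];n=np.array([e[1],-e[0],0]);L=np.linalg.norm(n)
    if L<.03: continue
    n/=L
    m=abs((Q-a[0])@n)<.003
    if m.sum()>best:best=m.sum();bm=m
for _ in range(3):
    A=Q[bm][:,:2];c=A.mean(0);n=np.linalg.svd(A-c,full_matrices=False)[2][1];n=n*np.sign(n[0]);bm=abs((Q[:,:2]-c)@n)<.003
yaw=np.arctan2(n[1],n[0]);print("yaw",yaw,best,c)
t=np.array([-n[1],n[0]])
r=np.c_[(Q[bm][:,:2]-c)@t,Q[bm][:,2]]
# render in-plane map
im=np.zeros((600,600),np.uint8)
for a,b in r:
    cv2.circle(im,(int(300+a*2500),int(300-(b-.16)*2500)),3,255,-1)
cv2.imwrite("pics/map1.png",im)
print("y rng",np.percentile(r[:,0],[0,1,99,100]),"z",np.percentile(r[:,1],[0,1,99,100]))
cv2.imwrite("pics/z1.png",cv2.resize(p[125:255,225:355,::-1],(600,600),interpolation=cv2.INTER_CUBIC))
E
```

```text
4262
yaw -0.19908171907764924 3199 [ 0.54399928 -0.05028782]
y rng [-0.09405465 -0.08629336  0.07870095  0.08347782] z [0.07170699 0.08053814 0.24431463 0.24818835]
```

View pics/z1.png

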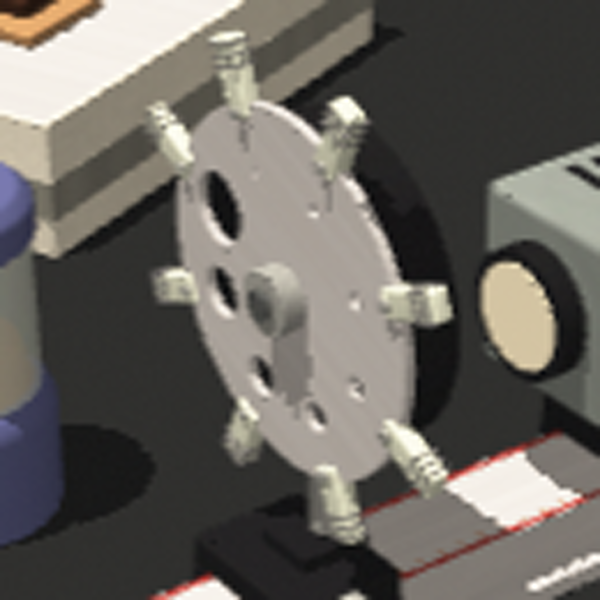

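View pics/map1.png

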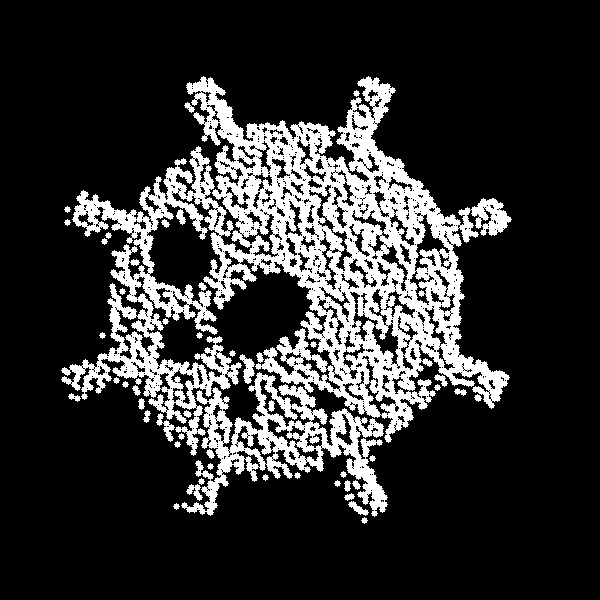

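View pics/wrist1.png

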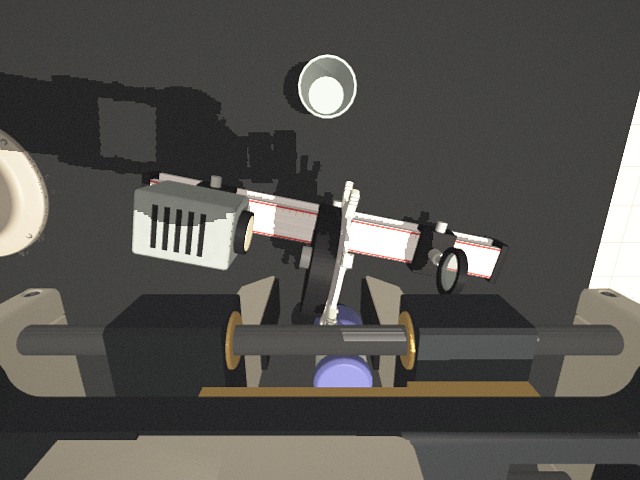

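```bash
cat > h.py <<'E'
from cell import status, read_camera, camera_info
import cv2,numpy as np
N=np.array([np.cos(-.199),np.sin(-.199)]);TT=np.array([-N[1],N[0]]);C=np.array([0.54399928,-0.05028782])
def measure(tag):
    i=camera_info("scene");K=i["mtx"];T=i["world_to_cam"];p,d=read_camera("scene")
    v,u=np.mgrid[:480,:640]
    X=np.linalg.inv(K)@np.c_[u.ravel(),v.ravel(),np.ones(u.size)].T*d.ravel()
    X=(np.linalg.inv(T)@np.r_[X,np.ones((1,X.shape[1]))])[:3].T
    hsv=cv2.cvtColor(p,cv2.COLOR_RGB2HSV).reshape(-1,3)
    ok=(np.linalg.norm(X-np.r_[C,.16],axis=1)<.105)&(X[:,2]>.06)&(hsv[:,1]<70)&(hsv[:,2]>90)&(abs((X[:,:2]-C)@N)<.005)
    r=np.c_[(X[ok][:,:2]-C)@TT,X[ok][:,2]-.16]
    c=np.array([-.006,0.])
    from scipy.optimize import least_squares
    f=lambda q:(lambda rr,a:np.where(rr>.076,rr*np.sin(((a-q[2]+np.pi/8)%(np.pi/4))-np.pi/8),0))(np.hypot(*(r-q[:2]).T),np.arctan2(r[:,0]-q[0],r[:,1]-q[1]))
    best=min((least_squares(f,[*c,g],loss="soft_l1",f_scale=.004) for g in np.radians([-22,-11,0,11,22])),key=lambda s:s.cost)
    q=best.x;print("centre off y,z",q[:2].round(4),"tab phase deg (mod45, + toward +y)",np.degrees(q[2])%45,"cost",best.cost,len(r))
    print("axle world",C+TT*q[0],.16+q[1])
    im=np.zeros((600,600),np.uint8)
    for a,b in r: cv2.circle(im,(int(300+a*2500),int(300-b*2500)),3,255,-1)
    cv2.imwrite(f"pics/map{tag}.png",im)
    cv2.imwrite(f"pics/z{tag}.png",cv2.resize(p[110:260,220:370,::-1],(600,600),interpolation=cv2.INTER_CUBIC))
    cv2.imwrite(f"pics/full{tag}.png",p[:,:,::-1])
    s=status.observe();print(s["time"],s["tool_pos"],s["opening"],s["contact_force"])
E
python3 -c "
import h;h.measure('2')"
```

```text
centre off y,z [-0.0038  0.002 ] tab phase deg (mod45, + toward +y) 23.2079387874158 cost 0.002977274686399622 3410
axle world [ 0.54324328 -0.05403655] 0.16200666120007207
1.3 [5.24955477e-01 4.92163041e-05 3.51420759e-01] 0.03466978615404968 [-0.19845652 -0.59181315  0.04828878]
```

Call:
jog_arm --plan '[[[0, 0, 0, 0, 0, 0.667, 0], [0, 0, 0, 0, 0, 0.667, 0], [0.19, 0.27, 0, 0, 0, 0, 0], [0.18, 0.26, 0, 0, 0, 0, 0], [0, 0, 0.6, 0, 0, 0, 0], [0, 0, 0.6, 0, 0, 0, 0], [0, 0, 0, 0, 0, 0, 0], [0, 0, 0, 0, 0, 0, 0]]]'

```text
time: 2.3
tool_pos: [0.5552, 0.0128, 0.293]
tool_rot: [3.14, -0.0, 1.371]
contact_force: [-0.1, -0.3, 0.4]
opening: 0.0002
```

```bash
python3 - <<'E'
from h import *
p,d=read_camera("side");cv2.imwrite("pics/side3.png",p[:,:,::-1])
p,d=read_camera("scene");cv2.imwrite("pics/z3.png",cv2.resize(p[60:260,220:420,::-1],(600,600)))
s=status.observe();t=s["tool_pos"];A=np.array([.5412,-.0536])
print(t,s["opening"],"unit x,y",(t[:2]-A)@N,(t[:2]-A)@TT,s["tool_rot"])
E
```

```text
[0.55529891 0.01279034 0.29334369] 0.0004001103788244116 unit x,y 0.0006960165865443228 0.06786731563750024 [ 3.13871147e+00 -2.50318670e-04  1.37065851e+00]
```

View pics/z3.png

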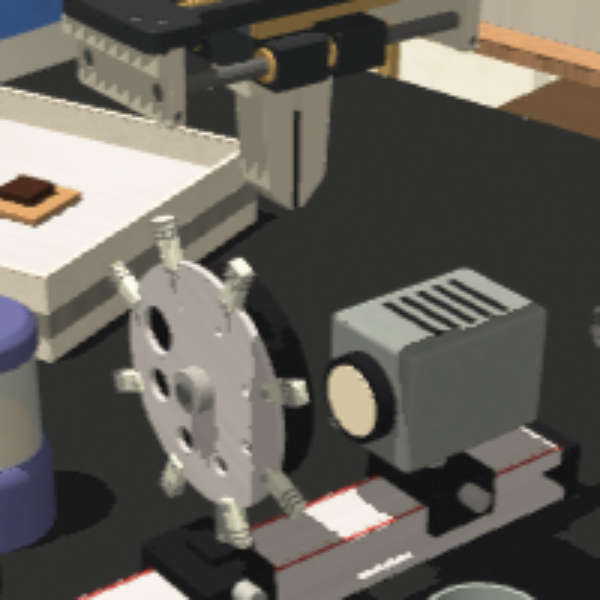

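View pics/side3.png

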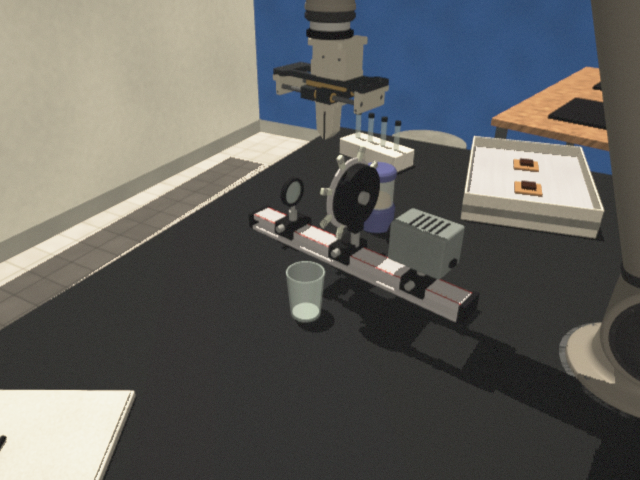

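Call:
jog_arm --plan '[[[0, 0, 0.6, 0, 0, 0, 0], [0, 0, 0.54, 0, 0, 0, 0], [0, 0, 0, 0, 0, 0, 0], [-0.16, 0, 0, 0, 0, 0, 0], [-0.12, 0, 0, 0, 0, 0, 0], [-0.1, 0, 0, 0, 0, 0, 0], [-0.1, 0, 0, 0, 0, 0, 0], [-0.1, 0, 0, 0, 0, 0, 0], [-0.1, 0, 0, 0, 0, 0, 0], [-0.1, 0, 0, 0, 0, 0, 0], [0, 0, 0, 0, 0, 0, 0], [0, 0, 0, 0, 0, 0, 0]]]'

```text
time: 3.9
tool_pos: [0.5469, -0.0253, 0.2347]
tool_rot: [3.142, -0.0, 1.371]
contact_force: [0.1, 0.2, 0.9]
opening: 0.0003
```

```bash
python3 -c "
import h;h.measure('4')"
```

```text
centre off y,z [-0.0054  0.0033] tab phase deg (mod45, + toward +y) 44.71820768320068 cost 0.007421768990157588 3362
axle world [ 0.54292516 -0.05561399] 0.16334393837326738
3.95 [ 0.54693851 -0.02520467  0.23473208] 0.00047437777555916133 [ 0.57137599 -0.10474975  0.45086577]
```

View pics/z4.png

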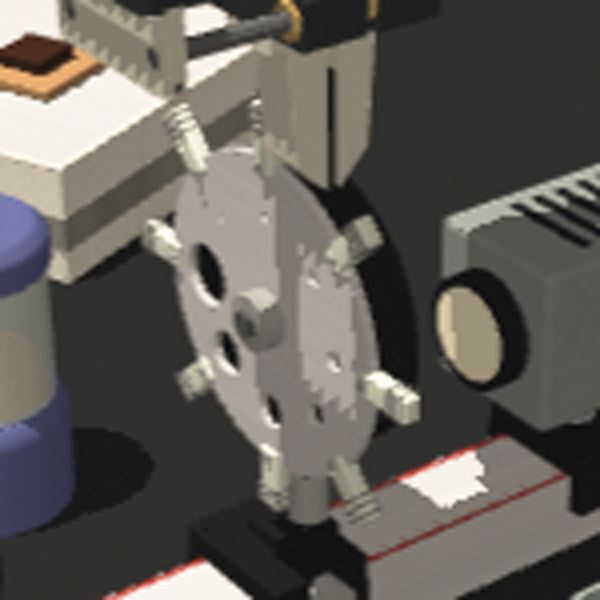

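View pics/map4.png

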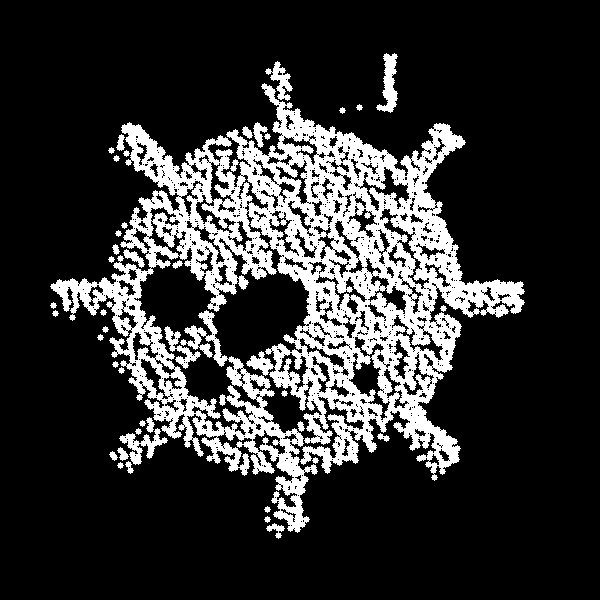

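Call:
jog_arm --plan '[[[-0.1, 0, 0, 0, 0, 0, 0], [-0.1, 0, 0, 0, 0, 0, 0], [-0.1, 0, 0, 0, 0, 0, 0], [-0.1, 0, 0, 0, 0, 0, 0], [-0.1, 0, 0, 0, 0, 0, 0], [-0.1, 0, 0, 0, 0, 0, 0], [-0.1, 0, 0, 0, 0, 0, 0], [-0.1, 0, 0, 0, 0, 0, 0], [-0.1, 0, 0, 0, 0, 0, 0], [-0.1, 0, 0, 0, 0, 0, 0], [-0.1, 0, 0, 0, 0, 0, 0], [0, 0, 0, 0, 0, 0, 0], [0, 0, 0, 0, 0, 0, 0]]]'

```text
time: 5.58
tool_pos: [0.536, -0.0793, 0.2348]
tool_rot: [3.142, 0.0, 1.371]
contact_force: [-0.2, 0.1, 0.1]
opening: 0.0006
```

```bash
python3 -c "
import h;h.measure('5')"
```

```text
centre off y,z [-0.0044  0.0024] tab phase deg (mod45, + toward +y) 44.700764615876 cost 0.004439308499408803 3433
axle world [ 0.54312345 -0.05463072] 0.16238459263260696
5.625 [ 0.53599353 -0.07917182  0.23477618] 0.0006338725894407983 [-0.4121392  -0.14754212  0.50697118]
```

View pics/map5.png

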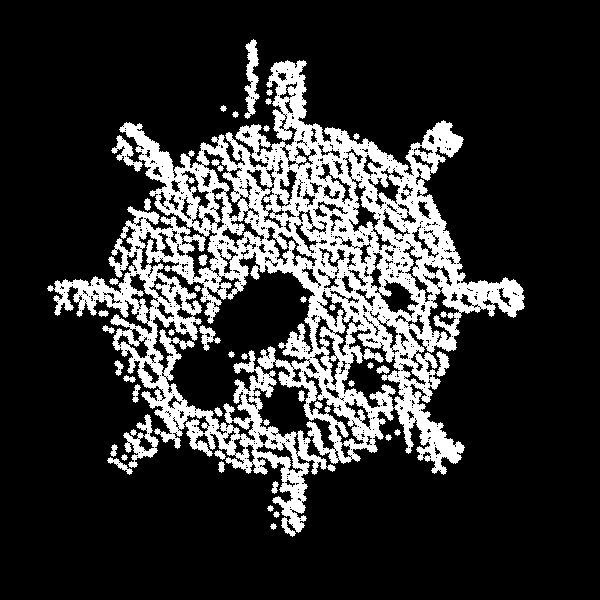

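Call:
jog_arm --plan '[[[0, 0, -0.5, 0, 0, 0, 0], [0, 0, -0.5, 0, 0, 0, 0], [0, 0, 0, 0, 0, 0, 0], [0.55, 0, 0, 0, 0, 0, 0], [0.55, 0, 0, 0, 0, 0, 0], [0, 0, 0, 0, 0, 0, 0], [0, 0, 0.5, 0, 0, 0, 0], [0, 0, 0.5, 0, 0, 0, 0], [0, 0, 0, 0, 0, 0, 0]]]'

```text
time: 6.75
tool_pos: [0.5455, -0.0258, 0.2324]
tool_rot: [-3.137, 0.0, 1.37]
contact_force: [-0.1, 0.4, -0.3]
opening: 0.0001
```

Call:
jog_arm --plan '[[[-0.1, 0, 0, 0, 0, 0, 0], [-0.1, 0, 0, 0, 0, 0, 0], [-0.1, 0, 0, 0, 0, 0, 0], [-0.1, 0, 0, 0, 0, 0, 0], [-0.1, 0, 0, 0, 0, 0, 0], [-0.1, 0, 0, 0, 0, 0, 0], [-0.1, 0, 0, 0, 0, 0, 0], [-0.1, 0, 0, 0, 0, 0, 0], [-0.1, 0, 0, 0, 0, 0, 0], [-0.1, 0, 0, 0, 0, 0, 0], [-0.1, 0, 0, 0, 0, 0, 0], [0, 0, 0, 0, 0, 0, 0], [0, 0, 0, 0, 0, 0, 0]]]'

```text
time: 8.38
tool_pos: [0.536, -0.0793, 0.2348]
tool_rot: [3.141, -0.0, 1.371]
contact_force: [0.2, 0.2, 0.2]
opening: 0.0006
```

```bash
python3 -c "
import h;h.measure('6')"
```

```text
centre off y,z [-0.0049  0.0021] tab phase deg (mod45, + toward +y) 44.62059381111744 cost 0.004896846927160208 3426
axle world [ 0.54302896 -0.05509928] 0.16206205936583076
8.425 [ 0.53598084 -0.07916607  0.23476889] 0.000778238171120431 [ 0.70694301  0.46268068 -1.40938225]
```

View pics/map6.png

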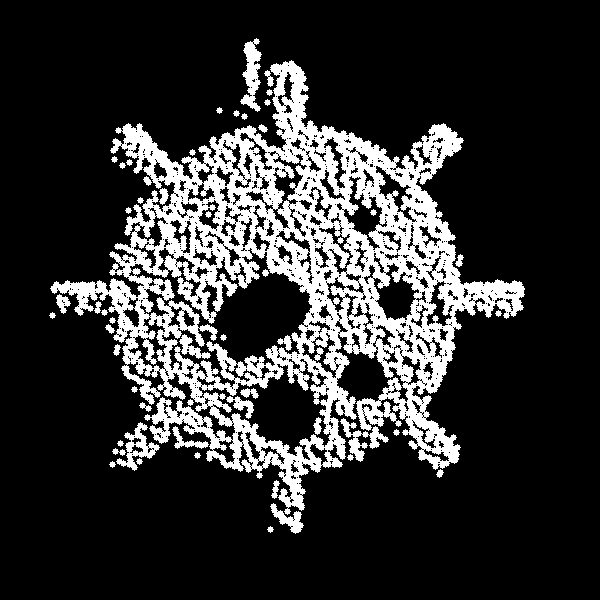

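Largest hole is now at the bottom (map pixel 285,410). I'll lift clear and look again.

Call:
jog_arm --plan '[[[0, 0, -0.5, 0, 0, 0, 0], [0, 0, -0.8, 0, 0, 0, 0], [0, 0, -0.7, 0, 0, 0, 0], [0, 0, 0, 0, 0, 0, 0], [0, 0, 0, 0, 0, 0, 0], [0, 0, 0, 0, 0, 0, 0], [0, 0, 0, 0, 0, 0, 0]]]'

```text
time: 9.3
tool_pos: [0.5357, -0.0792, 0.3338]
tool_rot: [-3.14, -0.0, 1.371]
contact_force: [-0.5, 0.6, 0.9]
opening: 0.0005
```

```bash
python3 -c "
import h;h.measure('7')"
```

```text
centre off y,z [-0.004   0.0022] tab phase deg (mod45, + toward +y) 44.995106856120685 cost 0.0028652994583360323 3383
axle world [ 0.54321722 -0.05416578] 0.16218438215490666
9.35 [ 0.5357829  -0.07919847  0.33402761] 0.0004929698792617096 [0.49909062 0.08177218 0.47050473]
```

View pics/map7.png

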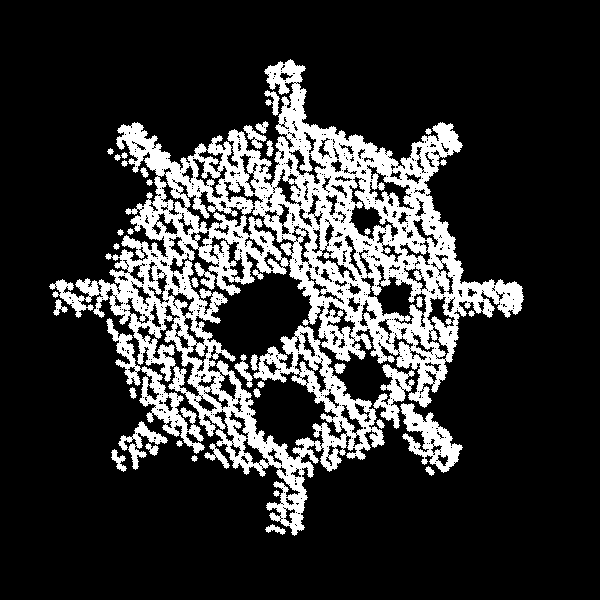

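View pics/full7.png

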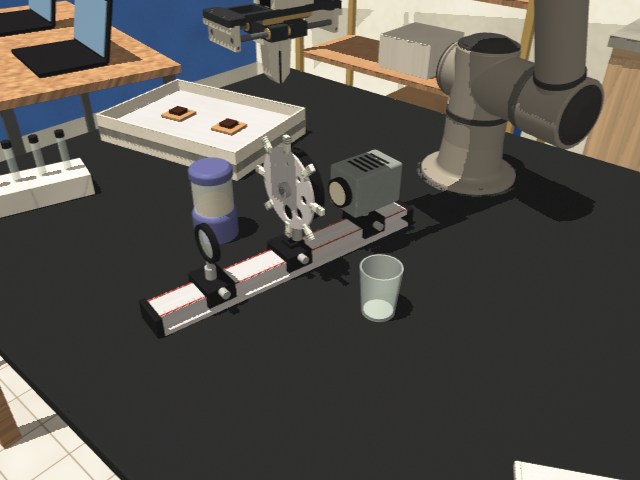

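The wheel is at its stop with tab phase 0.0°. The largest hole is at the bottom, the bystanders stand unchanged, and the arm is clear.

```bash
python3 -c "
from cell import ticket;print(ticket.hand_in())"
```

```text
the job is handed in; nothing more can be done
None
```

The aperture wheel now stands with its largest hole clicked home at the beam position, and the job is handed in at about 9.4 s.

- **Start:** The wheel was resting about half-way between two stops (tab phase 23° in the depth image), with the largest hole on the unit's −y side, a little above axle height.
- **Moves:** I shut the fingers and pushed the top tabs towards the unit's −y in 5 mm steps. The first push seated the half-done step and, carried on, stepped one stop. I then lifted over the tabs and pushed once more for the last stop.
- **Last checks:** With the fingers lifted to 0.33 m, the depth image put the tabs within 0.1° of a stop and the 28 mm hole straight below the axle.
- **Bystanders:** The lamp, lens, beaker and grinder look unmoved in the picture, but I did not measure their positions.
- **Forces:** Readings after each move stayed around 1 N. I did not record the peak during the pushes.
- **Disagreement:** The fitted axle height came out about 2 mm above the stated 160 mm, which is within the camera calibration error.

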